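# Clamp the leg blank in the drilling jig, taped face up

### The job

Pull the drilling jig's sprung hold-down arm up and back until its catch holds it open, then turn the hexagonal leg blank over until its blue-taped face is on top and lay it snug along the fence with its middle under the hold-down. Then press the red trigger so that the arm snaps down and clamps the blank, and leave the other loose things on the bench where they lie.

Things in the scene. Friction and masses are not known exactly. Their poses are not given: they have to be found in the camera images.
- jig: Plywood drilling jig, bolted down. Bed 300 (x) by 490 (y) by 18 mm; origin on the bench top below the middle of the fence's front face. x runs along the fence, y from the fence to the hold-down behind it, z up; the blank is loaded on the y < 0 side (bed to y = -265). Fence 290 long, y 0 to 26, top 50 above the bench. Green bracket: x within 43, y 42 to 147, top 120 above the bench.
- holddown_arm (a joint): Arm angle (rad). 0 = empty rest, pad 33 mm above the bed (blank cannot enter). Grows as it is pulled up and over to jig +y; the catch clicks in at about 1.47 (stop 1.62), then holds it at about 1.43, arm then at jig y > 0, up to 280 mm above the bench. Spring: about 10 N at the handle towards 0. Tripped, it falls in about 0.4 s; on a seated blank it reads 0.17 and presses with about 12 N.
- catch (a joint): Angle of the catch pawl with its red trigger paddle (rad): 0 at rest, grows as the paddle is pressed down (stop 0.40), springs back. While it holds the arm, pressing it to about 0.15 (paddle 10 to 12 mm down, about 9 N) lets the arm go.
- handle_grip (a point): Grasp point on the axis of the black cross handle at the arm's end: round, 18 mm thick, along jig x; two 51 mm sleeves that turn freely on their rod; this is the middle of the jig -x one, the arm's mid-plane is 38 mm to +x and the other sleeve beyond it. Swings 183 mm from the hinge: jig (y, z) = hinge + 183 x (-cos(q + 0.134), sin(q + 0.134)), q = arm angle. 110 mm above the bench at rest.
- holddown_hinge (a point): Point on the arm's hinge axis (along jig x) at mid-width: jig (0, 75, 85) mm. The round rubber pad (22 mm) comes down on a seated blank at jig x = 0, y = -29 mm.
- trigger_top (a point): Top centre of the red trigger paddle, 38 (x) by 34 (y) mm, 66 mm above the bench, 118 mm behind the hinge (jig +y); free above. Press it straight down; it swings on an arc 75 mm from the catch's hinge.
- blank_mid (a point): Centre of the walnut leg blank: hexagonal prism 150 mm long, 50 across flats, 57.7 across corners, 0.16 to 0.29 kg. x along it; z out through the taped face (blue tape, white crosses; ends have a blue patch at that face). Starts flat on the bed, roughly along the fence, taped face down towards the fence: it must roll 120 deg about jig +x. Seated: centre at jig y = -29, z = 43 mm.
- bench_brush: bench brush, 320 mm long, black bristles, wooden handle, on the bench; leave alone
- bit_case: blue bit case 75 by 120 by 47 mm with clear lid, on the bench; leave alone
- cordless_drill: black and yellow cordless drill standing on its battery, 205 mm tall; leave alone
- offcut: hexagonal walnut offcut 60 mm long without tape, on the bench; leave alone
- marker_pen: black marker pen 125 mm long lying on the bed behind the fence at the far end, about 100 mm to jig +x of the hold-down; leave alone
There are look-alikes about, which are no part of the job. What is shaped like the part that bears blank_mid but green or turquoise is not meant.

How it is judged (in metres and radians):
On the way, in this order (a step that is already met when the one before it is completed fails the run):
1. the hold-down arm is cocked: it stands back on its catch with the robot off it (value of joint holddown_arm above 1.37 rad and contact force between each of the fingers, the arm and holddown_arm below 0.1 N), for 0.3 s.
2. with the arm still cocked, the blank lies let go, flat and along the fence, taped face up, its middle under the hold-down (value of joint holddown_arm above 1.37 rad and angle between blank_mid's own z axis and vertical below 0.1 rad and y of blank_mid in the frame of jig between -0.03487 and -0.02487 m and x of blank_mid in the frame of jig between -0.03 and 0.03 m and z of blank_mid in the frame of jig below 0.046 m and angle between the x axis of blank_mid and the x axis of jig, either way round below 0.06 rad and contact force between the fingers and blank below 0.1 N), for 0.2 s.
At the end, for the whole second after the job is handed in: The blank lies flat on the bed, taped face up within 0.1 rad, centre 29 mm from the fence face (6 mm more or 4 less at most), along it within 0.06 rad and its middle within 30 mm of the hold-down's; the arm's pad presses on it with over 4 N, the trigger is released, and all is at rest (angle between blank_mid's own z axis and vertical below 0.1 rad and y of blank_mid in the frame of jig between -0.03487 and -0.02487 m and x of blank_mid in the frame of jig between -0.03 and 0.03 m and z of blank_mid in the frame of jig below 0.046 m and angle between the x axis of blank_mid and the x axis of jig, either way round below 0.06 rad and value of joint holddown_arm between 0.12 and 0.22 rad and contact force between holddown_arm and blank above 4 N and linear speed of blank below 0.02 m/s and value of joint catch below 0.08 rad); the robot touches nothing.
It fails at once if a bystander (brush, bit case, drill, offcut or pen) is moved by more than 20 mm (distance of any of bench_brush, bit_case, cordless_drill, offcut, marker_pen from where it was at the start of the episode above 0.02 m).
It also fails if it takes over 72 s, if anything falls off the work surface, if the arm or the gripper's body presses on something with over 40 N, if the wrist force passes 120 N, or if a joint passes its speed limit or range.

### The arm

A 7-joint arm with a two-finger parallel gripper is mounted at the origin on the work surface. World frame = base frame: x ahead of the robot, y to its left, z up, the work surface at z = 0. Lengths are in mm, angles in rad, forces in N, time in s.
With the tool pointing down it reaches from about 425 to 925 mm from the base axis. Payload 6.8 kg.
Tool frame: the origin (TCP) lies on the centre line of the jaws, within the pads' length; the fingertips stand 17 mm ahead of it and the grasp point (between the pads) lies 2 mm behind it; z points along the fingers, y is the direction in which the jaws open and shut (so a half turn about z gives the same grasp; the last joint's range is limited). The gripper opens to 85 mm and grips with 20 to 120 N. Pads are 22 mm wide; open, the fingers measure 114 mm over their backs; the gripper's body (76 mm by 85 mm) begins 54 mm behind the grasp point. The pads swing forward as they close: fully open they stand 13 mm farther back than shut.
Start: joints at [1.016, 0.477, 0.022, 1.555, -0.011, 1.109, -0.083], TCP at [291.666, -608.751, 248.308] pointing down, gripper open.
Joint ranges: [-2.96, 2.96], [-0.34, 2.1], [-1.41, 1.46], [0.24, 2.44], [-1.37, 4.51], [0.17, 1.92], [-2.96, 2.96]. Speed limits (rad/s): [2.39, 2.39, 3.14, 3.14, 3.14, 3.14, 3.14].

### API

Orientations are given as a unit quaternion [x, y, z, w].
In Python, from workcell import bot gives the robot as it stands.
- The arm moves only by the tool send_rows, never from a script. Its arguments are lists of equal length, an entry for each row: "turn": the turn, a rotation vector about the tool's x, y, z in degrees, a list of three; "slide": the shift along the tool's x, y, z in mm, a list of three; "gripper": the closure in counts, from 0 (fully open) to 255 (shut). In form: {"turn": [[ax, ay, az], ...], "slide": [[x, y, z], ...], "gripper": [gripper, ...]}. A call has exactly 8 rows; each row shifts and turns the pose as measured when the row begins, along the tool's axes as they then stand; what a row does not reach is not made up. A row lasts 1/10 s, in which the tool goes at most 50 mm and 8.59 degrees, less where a joint would pass 70% of its speed; a pose out of reach is approached as far as the arm can. A call with a gripper value outside its range is refused whole. The fingers move at their own pace and stop on an object; "grip_force" is the grip in N (left out, the last holds). Time passes only in rows, so rows that do not move let the fingers close, or fill a call up. It gives the time, the measured TCP pose, the force and the opening at its end, in the units of the state.
- bot.sense(): the state, without advancing time (a new reading comes with each control period).
- bot.grab_frame(name): name is "scene" or "top"; returns a dict with "pixels" (480x640x3 uint8, red, green, blue), "range_z" (480x640 float32, mm along the optical axis (not along the pixel's ray), 0 where there is no reading), "fx", "fy", "cx", "cy" (pixels), "pose" (4x4, takes a point from camera to world coordinates). Camera axes: x right, y down, z forward; pixel columns grow to the right and rows downward; lengths in mm; the calibration is good to about 2 mm. A picture is of the moment at which its call begins.
- bot.finish_job(): hands the job in, once; it reports no verdict.
Trained networks look in a picture, given as the dict that the camera call returned (one of the last four; its "shot" number tells which), for a name from the list of things; names that differ only in an ending like _2 or _b are one class to them, and where a whole thing is asked for, a point or a joint stands for the part that bears it (a point fixed in the world has none). Each returns a list of dicts, best first, with "conf" (0 to 1); they miss things now and then, are a little off and sometimes report something else, mostly with a low value. They report only what shows in the picture. A call takes as long as a camera call. They do not tell look-alikes from the thing itself.
- bot.outline_of(picture, name): "mask" (480x640 bool, what is visible of it) and "rect" ([centre column, centre row, width, height] in pixels, round what is visible of it).
- bot.mark_of(picture, name): "point" ([column, row] in pixels: a listed point, or the origin of a listed thing).
The state is a dict: "t": time; "joint_pos": joint angles; "qd": joint speeds; "tau": joint torques, N m; "tool_pos": TCP position; "ee_rot": TCP orientation; "contact_force": force on the tool from outside, world axes, zero at the start; "wrist_torque": the same for the moment, N m; "finger_gap": opening from 0.0 (shut) to 1.0 (fully open).
Only numpy, scipy, OpenCV 4.12 (cv2) and the standard library are available. Lean on these libraries where they do the work, as an engineer would, in place of code of your own. Each camera call takes 0.05 s, during which the arm holds its last target. There are 200 camera calls.

## Working session

There is one attempt and no reset: what is moved stays moved. The work goes in short steps, Python scripts to look and compute and a tool call to move; the robot and the scene stay as the last step left them, time stands still between calls to the robot, and variables do not carry over. Pictures are saved under pics/ and viewed, about 8 in all and at most 12, crops included, and the job is handed in when it is done.

Besides the shell and the picture viewer there is one more tool, called after "Emit:" as a command line: name --argument value ..., lists and objects as JSON in quotes. send_rows: Moves the arm, as the interface text tells. Its arguments: {"type":"object","properties":{"turn":{"type":"array"},"slide":{"type":"array"},"gripper":{"type":"array"},"grip_force":{"type":"number"}},"required":["turn","slide","gripper"]}

```bash
mkdir -p pics; cat > h.py <<'E'
import numpy as np, cv2
from workcell import bot
from scipy.spatial.transform import Rotation as R
def w(p,c,r,d=None):
    if d is None:
        a=p['range_z'][int(r)-2:int(r)+3,int(c)-2:int(c)+3]; d=np.median(a[a>0])
    v=np.array([(c-p['cx'])/p['fx']*d,(r-p['cy'])/p['fy']*d,d,1]); return (p['pose']@v)[:3]
def px(p,X):
    v=np.linalg.inv(p['pose'])@np.append(X,1); return v[0]/v[2]*p['fx']+p['cx'],v[1]/v[2]*p['fy']+p['cy']
E
python3 - <<'E'
from h import *
ims=[]
for n in('scene','top'):
    p=bot.grab_frame(n); cv2.imwrite(f'pics/{n}0.png',p['pixels'][:,:,::-1])
    print(n,np.round(p['pose'],3).tolist(),p['fx'])
    for k in('handle_grip','trigger_top','holddown_hinge','blank_mid','jig','marker_pen','offcut','cordless_drill','bench_brush','bit_case'):
        for m in bot.mark_of(p,k)[:2]:
            c,r=m['point']; 
            try: print(k,round(m['conf'],2),np.round(m['point']),np.round(w(p,c,r)))
            except Exception as e: print(k,m,e)
print(bot.sense())
E
```

```text
scene [[-0.142, 0.537, -0.832, 1378.216], [0.99, 0.064, -0.127, 105.494], [-0.015, -0.841, -0.541, 696.282], [0.0, 0.0, 0.0, 1.0]] 446.9057438625343
handle_grip 0.81 [242. 260.] [ 565. -178.  117.]
trigger_top 0.76 [373. 280.] [533. 121.  65.]
trigger_top 0.17 [221. 300.] [ 650. -208.   66.]
holddown_hinge 0.51 [343. 324.] [648.  63.  24.]
blank_mid 0.96 [224. 301.] [ 655. -200.   67.]
blank_mid 0.93 [456. 325.] [638. 302.  41.]
jig 0.65 [289. 306.] [595. -68.  16.]
jig 0.58 [481. 285.] [469. 383.  25.]
marker_pen 0.89 [342. 324.] [648.  60.  25.]
marker_pen 0.7 [220. 300.] [ 649. -209.   66.]
offcut 0.8 [213. 244.] [ 337. -339.    5.]
offcut 0.56 [323. 276.] [582.  11. 100.]
cordless_drill 0.97 [534. 333.] [645. 455.  41.]
bench_brush 0.78 [159. 254.] [ 433. -457.   25.]
bench_brush 0.18 [483. 286.] [469. 388.  24.]
bit_case 0.7 [484. 285.] [468. 390.  26.]
top [[0.02, -0.988, 0.155, 286.188], [-1.0, -0.022, -0.011, -29.568], [0.014, -0.155, -0.988, 1318.743], [0.0, 0.0, 0.0, 1.0]] 453.4113813281094
handle_grip 0.64 [367. 217.] [ 543. -182.  118.]
trigger_top 0.79 [253. 221.] [534. 
[... 460 characters left out ...]
.]
{'t': 1.1, 'joint_pos': array([ 1.01588823,  0.47700854,  0.0223717 ,  1.55539464, -0.01152717,
        1.10928025, -0.08310483]), 'qd': array([-0.00054349, -0.00152729,  0.00083288,  0.0002843 ,  0.00107929,
       -0.00037264,  0.00149782]), 'tau': array([-2.45025758e-04, -5.96341288e+01,  1.60684392e+00, -2.81549138e+01,
        1.24420185e-02,  1.76896454e-03,  3.40377326e-06]), 'tool_pos': array([ 291.69920186, -608.74291753,  248.30388763]), 'ee_rot': array([9.75150354e-01, 2.21544095e-01, 2.97959333e-05, 1.02516377e-05]), 'contact_force': array([ 0.20066837, -0.47438771, -0.02147971]), 'wrist_torque': array([ 0.04257499, -0.00064987,  0.03055661]), 'finger_gap': 0.9975710260152306}
```

```bash
ls; ls pics
```

```text
h.py
pics
scene0.png
top0.png
```

View pics/scene0.png

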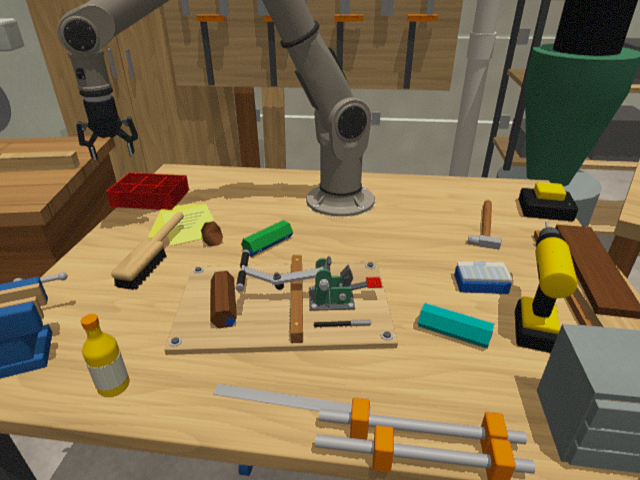

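View pics/top0.png

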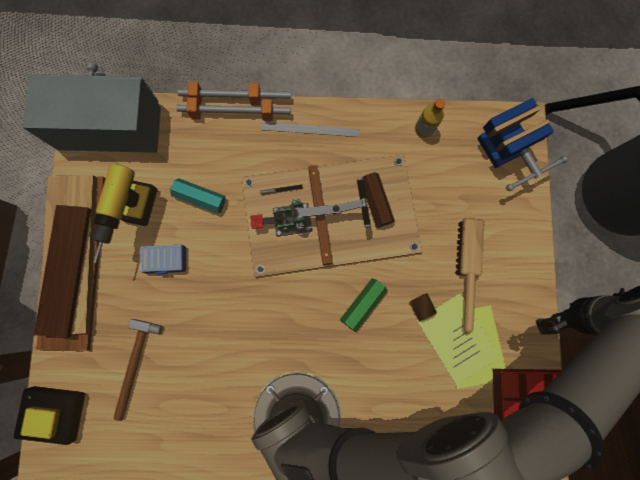

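Scene: the jig's bed is at top-view pixels (245–420, 158–275). The fence is at (320,215), the handle crossbar at (365,205), the walnut blank at (378,200) and the red trigger at (256,221). The green and turquoise prisms are look-alikes. Next I'll fit the jig and blank poses from depth.

```bash
cat >> h.py <<'E'
def cloud(p):
    d=p['range_z'].astype(float); v,u=np.mgrid[:480,:640]
    X=np.stack([(u-p['cx'])/p['fx']*d,(v-p['cy'])/p['fy']*d,d],-1)@p['pose'][:3,:3].T+p['pose'][:3,3]
    X[d<=0]=np.nan; return X
def blob(p,lo,hi,box,mask=None):
    X=cloud(p); m=(X[...,2]>lo)&(X[...,2]<hi)&(X[...,0]>box[0])&(X[...,0]<box[1])&(X[...,1]>box[2])&(X[...,1]<box[3])
    if mask is not None: m&=mask
    return X[m],p['pixels'][m]
def rect(P): 
    (c,s,a)=cv2.minAreaRect(P[:,:2].astype(np.float32)); return np.round(c,1),np.round(s,1),round(a,2),np.round(np.median(P[:,2]),1),len(P)
E
python3 - <<'E'
from h import *
for n in('top','scene'):
    p=bot.grab_frame(n); print(n)
    P,C=blob(p,44,56,(420,730,-110,-20)); 
    # fence: wood colour
    print('fence',rect(P)); 
    for k in range(2): pass
    P2,_=blob(p,10,25,(400,760,-350,260)); print('bed',rect(P2))
    P3,_=blob(p,58,75,(500,760,-280,-120)); print('blanktop',rect(P3))
    for m in bot.outline_of(p,'blank_mid')[:4]:
        Q=cloud(p)[m['mask']]; Q=Q[np.isfinite(Q[:,2])]; print(m['conf'],np.round(m['rect']),rect(Q))
        Q=Q[Q[:,2]>np.percentile(Q[:,2],95)-5]; print('  top',rect(Q),Q.mean(0))
    hsv=cv2.cvtColor(p['pixels'],cv2.COLOR_RGB2HSV); X=cloud(p)
    red=((hsv[...,0]<8)|(hsv[...,0]>172))&(hsv[...,1]>170)&(hsv[...,2]>100)
    Pr,_=blob(p,50,85,(450,620,80,180),red); print('trig',rect(Pr),Pr.mean(0))
    Ph,_=blob(p,100,125,(480,700,-230,-140)); print('handle',rect(Ph),Ph.mean(0))
    c=X.copy()
E
```

```text
top
fence (array([564.4, -55.4]), array([290.2,  26.3]), 9.67, np.float64(50.1), 799)
bed (array([562. , -40.8]), array([301.3, 587.1]), 9.55, np.float64(18.4), 12617)
blanktop (array([ 609.3, -218.6]), array([151.6,  45.3]), 18.96, np.float64(67.4), 727)
0.73 [365. 303.  46.  50.] (array([ 310.5, -188.6]), array([ 61.6, 158.5]), 52.82, np.float64(47.9), 1134)
  top (array([ 309.3, -184.3]), array([ 34.1, 149.3]), 52.79, np.float64(51.1), 488) [ 310.13189004 -185.39104283   51.38792028]
0.63 [196. 196.  53.  32.] (array([613.8, 299.1]), array([150.4,  56.7]), 70.2, np.float64(47.6), 997)
  top (array([612.8, 299.2]), array([148.3,  35.9]), 69.36, np.float64(51.1), 422) [613.38889447 299.42586759  51.34347751]
0.58 [379. 200.  31.  56.] (array([ 613.8, -216. ]), array([164.3,  78.2]), 17.59, np.float64(65.8), 1015)
  top (array([ 605. , -208.3]), array([149.9,  58.1]), 18.19, np.float64(69.0), 445) [ 607.37455449 -220.17106339   69.7779111 ]
trig (array([533.9, 122.5]), array([36.6, 31.7]), 11.2, np.float64(66.9), 141) [534.10460689 122.32432867  66.90636301]
handle (array([ 582.1, -1
[... 835 characters left out ...]
3. 298.  26.  52.] (array([ 585.9, -228.2]), array([216.,  57.]), 18.79, np.float64(60.8), 1361)
  top (array([ 615.8, -217.5]), array([152.8,  34.3]), 18.48, np.float64(67.5), 617) [ 620.06095918 -216.64281598   67.30011169]
0.35 [342. 322.  56.   8.] (array([638.4,  57.8]), array([ 27.9, 120.5]), 9.04, np.float64(27.6), 310)
  top (array([644.5,  58.7]), array([ 14.8, 120.5]), 9.84, np.float64(28.4), 205) [645.87775809  60.08523536  28.62105221]
trig (array([543.1, 123.5]), array([38.7, 32.6]), 8.7, np.float64(65.7), 144) [543.81451994 123.46992687  65.45699806]
handle (array([ 586.3, -161.1]), array([143.3,  38.9]), 8.75, np.float64(114.2), 386) [ 596.69235852 -166.00223785  112.76432706]
```

```bash
cat >> h.py <<'E'
import json,sys
PSI=np.radians(9.67); O=np.array([569,-68.2,0]); RJ=R.from_euler('z',PSI)
def j2w(x,y,z): return O+RJ.apply([x,y,z])
def w2j(p): return RJ.inv().apply(np.array(p)-O)
def ori(tilt,flip=0,yaw=0):
    # tool x along jig x (yaw deg extra), z down; tilt deg: rotation about jig x
    return R.from_euler('z',PSI+np.radians(yaw))*R.from_euler('x',np.radians(tilt))*R.from_euler('x',np.pi)*R.from_euler('z',np.pi*flip)
def plan(p1,R1,n,pad=8):
    s=bot.sense(); p0=s['tool_pos']; R0=R.from_quat(s['ee_rot']); r=(R0.inv()*R1).as_rotvec()
    T=[];S=[]
    for i in range(n):
        Ri=R0*R.from_rotvec(r*i/n); T.append(np.round(np.degrees(r/n),1).tolist()); S.append(np.round(Ri.inv().apply((np.array(p1)-p0)/n),1).tolist())
    print('turn',T[0],'slides',S if np.linalg.norm(r)>.02 else S[0], 'tot',np.round(np.degrees(r),1),np.round(R0.inv().apply(np.array(p1)-p0),1))
def st():
    s=bot.sense(); Rt=R.from_quat(s['ee_rot']); Q=RJ.inv()*Rt
    print('t',round(s['t'],2),'jig pos',np.round(w2j(s['tool_pos']),1),'w',np.round(s['tool_pos'],1),'xax',np.round(Q.apply([1,0,0]),3),'zax',np.round(Q.apply([0,0,1]),3),'F',np.round(s['contact_force'],1),'gap',round(s['finger_gap'],3),'j',np.round(s['joint_pos'],2))
E
python3 - <<'E'
from h import *
st(); plan(j2w(-38,-106,200),ori(0),16)
E
```

```text
t 1.3 jig pos [-364.2 -486.3  248.3] w [ 291.6 -608.8  248.3] xax [0.962 0.274 0.   ] zax [ 0. -0. -1.] F [ 0.1  0.  -0.1] gap 1.002 j [ 1.02  0.48  0.02  1.56 -0.01  1.11 -0.08]
turn [0.0, -0.0, 1.0] slides [[26.1, -17.3, 3.0], [25.8, -17.7, 3.0], [25.5, -18.2, 3.0], [25.2, -18.6, 3.0], [24.9, -19.0, 3.0], [24.5, -19.5, 3.0], [24.2, -19.9, 3.0], [23.8, -20.3, 3.0], [23.5, -20.7, 3.0], [23.1, -21.1, 3.0], [22.8, -21.5, 3.0], [22.4, -21.9, 3.0], [22.0, -22.3, 3.0], [21.6, -22.7, 3.0], [21.2, -23.0, 3.0], [20.8, -23.4, 3.0]] tot [ 0.  -0.  15.9] [ 418.  -276.2   48.3]
```

Emit:
send_rows --turn '[[0, 0, 2], [0, 0, 2], [0, 0, 2], [0, 0, 2], [0, 0, 2], [0, 0, 2], [0, 0, 2], [0, 0, 1.9]]' --slide '[[26, -17, 2], [26, -18, 2], [26, -18, 2], [25, -19, 2], [25, -19, 2], [24, -20, 2], [24, -20, 2], [24, -21, 2]]' --gripper '[0, 0, 0, 0, 0, 0, 0, 0]'

```text
t: 2.1
tool_pos: [434.2, -400.6, 231.8]
ee_rot: [0.997, 0.073, -0.001, 0.002]
contact_force: [1.0, 0.1, -0.1]
finger_gap: 1.003
```

```bash
python3 - <<'E'
from h import *
st(); plan(j2w(-38,-106,180),ori(0),8)
E
```

```text
t 2.1 jig pos [-188.7 -305.   231.8] w [ 434.2 -400.6  231.8] xax [ 1.    -0.022 -0.001] zax [-0.002 -0.005 -1.   ] F [ 1.   0.1 -0.1] gap 1.003 j [ 0.64  0.35  0.    1.78  0.    1.   -0.79]
turn [0.0, 0.0, -0.2] slides [[18.3, -25.3, 6.3], [18.4, -25.3, 6.3], [18.4, -25.2, 6.4], [18.5, -25.2, 6.4], [18.6, -25.1, 6.4], [18.6, -25.0, 6.4], [18.7, -25.0, 6.4], [18.8, -24.9, 6.5]] tot [ 0.3  0.1 -1.3] [ 146.4 -202.5   50.6]
```

Emit:
send_rows --turn '[[0, 0, -0.2], [0, 0, -0.2], [0, 0, -0.2], [0, 0, -0.2], [0, 0, -0.2], [0, 0, -0.2], [0, 0, 0], [0, 0, 0]]' --slide '[[21, -29, 6], [21, -29, 6], [21, -29, 6], [21, -29, 6], [21, -29, 6], [21, -29, 6], [20, -28, 8], [0, 0, 8]]' --gripper '[0, 0, 0, 0, 0, 0, 0, 0]'

```text
t: 2.9
tool_pos: [555.5, -164.6, 179.5]
ee_rot: [0.996, 0.087, 0.003, 0.003]
contact_force: [0.2, 0.3, -0.2]
finger_gap: 1.001
```

```bash
python3 - <<'E'
from h import *
st(); plan(j2w(-38,-106.4,112),ori(0),4)
for n in ('scene','top'):
    p=bot.grab_frame(n); cv2.imwrite(f'pics/{n}1.png',cv2.resize(p['pixels'][150:350,160:480] if n=='scene' else p['pixels'][120:320,200:520],None,fx=2,fy=2)[:,:,::-1])
E
```

```text
t 2.9 jig pos [-29.5 -92.8 179.5] w [ 555.5 -164.6  179.5] xax [1.    0.005 0.006] zax [ 0.006 -0.006 -1.   ] F [ 0.2  0.3 -0.2] gap 1.001 j [ 0.26  0.4  -0.1   1.86  0.06  0.89 -1.27]
turn [0.1, -0.1, 0.1] slides [-2.3, 3.3, 16.9] tot [ 0.3 -0.4  0.3] [-9.  13.2 67.6]
```

View pics/scene1.png

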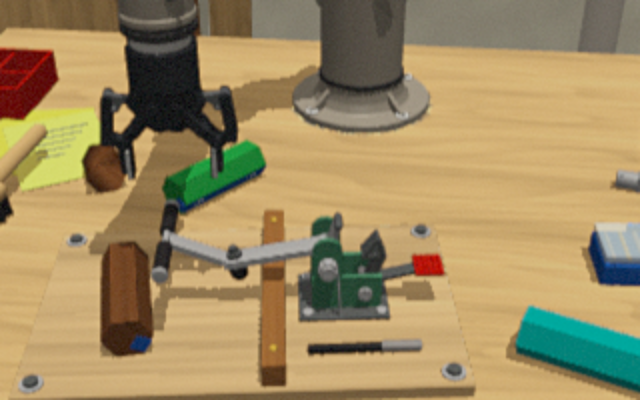

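The scene view shows the open gripper above the handle's −x sleeve at crop (168,215), with nothing between them. I'll go down and close.

Emit:
send_rows --turn '[[0, 0, 0], [0, 0, 0], [0, 0, 0], [0, 0, 0], [0, 0, 0], [0, 0, 0], [0, 0, 0], [0, 0, 0]]' --slide '[[-5, 7, 15], [-4, 6, 20], [0, 0, 20], [0, 0, 14], [0, 0, 3], [0, 0, 0], [0, 0, 0], [0, 0, 0]]' --gripper '[0, 0, 0, 0, 80, 140, 255, 255]' --grip_force 60

```text
t: 3.8
tool_pos: [542.9, -185.6, 107.0]
ee_rot: [0.997, 0.08, -0.0, 0.0]
contact_force: [-5.6, 28.8, 1.5]
finger_gap: 0.335
```

```bash
python3 - <<'E'
from h import *
st()
E
```

```text
t 3.8 jig pos [ -45.4 -111.4  107. ] w [ 542.9 -185.6  107. ] xax [ 1.    -0.008 -0.   ] zax [-0.    -0.001 -1.   ] F [-5.6 28.8  1.5] gap 0.335 j [ 0.29  0.49 -0.09  1.91  0.06  0.74 -1.25]
```

Emit:
send_rows --turn '[[0, 0, -0.3], [0, 0, 0], [0, 0, 0], [0, 0, 0], [0, 0, 0], [0, 0, 0], [0, 0, 0], [0, 0, 0]]' --slide '[[3, -4, 0], [0, 0, 0], [0, 0, 0], [0, 0, 0], [0, 0, 0], [0, 0, 0], [0, 0, 0], [0, 0, 0]]' --gripper '[255, 255, 255, 255, 255, 255, 255, 255]' --grip_force 60

```text
t: 4.6
tool_pos: [542.6, -179.1, 107.1]
ee_rot: [0.996, 0.084, -0.003, -0.0]
contact_force: [1.0, -1.0, -6.4]
finger_gap: 0.19
```

```bash
cat > arc.py <<'E'
from h import *
st()
s=bot.sense(); p=w2j(s['tool_pos']); q0=np.arctan2(p[2]+2-85,75-p[1])-0.134; r=np.hypot(p[2]+2-85,75-p[1]); print('q',q0,'r',r)
pts=[]
q1=float(sys.argv[1]); n=int(sys.argv[2])
qs=np.linspace(q0,q1,n+1)
Y=75-183*np.cos(qs+.134); Z=85+183*np.sin(qs+.134)-2
Y[0],Z[0]=p[1],p[2]
for i in range(n): print(round(qs[i+1],3),'slide',[0,round(-(Y[i+1]-Y[i]),1),round(-(Z[i+1]-Z[i]),1)])
E
python3 arc.py 0.8 12
```

```text
t 4.6 jig pos [ -44.7 -104.9  107.1] w [ 542.6 -179.1  107.1] xax [ 1.    -0.    -0.005] zax [-0.005  0.001 -1.   ] F [ 1.  -1.  -6.4] gap 0.19 j [ 0.28  0.49 -0.09  1.92  0.07  0.75 -1.25]
q -0.0008574615443719125 r 181.53790560535924
0.066 slide [0, np.float64(-0.6), np.float64(-12.2)]
0.133 slide [0, np.float64(-2.8), np.float64(-11.9)]
0.199 slide [0, np.float64(-3.6), np.float64(-11.7)]
0.266 slide [0, np.float64(-4.4), np.float64(-11.4)]
0.333 slide [0, np.float64(-5.1), np.float64(-11.1)]
0.4 slide [0, np.float64(-5.9), np.float64(-10.7)]
0.466 slide [0, np.float64(-6.6), np.float64(-10.3)]
0.533 slide [0, np.float64(-7.2), np.float64(-9.8)]
0.6 slide [0, np.float64(-7.9), np.float64(-9.3)]
0.667 slide [0, np.float64(-8.5), np.float64(-8.8)]
0.733 slide [0, np.float64(-9.0), np.float64(-8.2)]
0.8 slide [0, np.float64(-9.6), np.float64(-7.6)]
```

Emit:
send_rows --turn '[[0, 0, 0], [0, 0, 0], [0, 0, 0], [0, 0, 0], [0, 0, 0], [0, 0, 0], [0, 0, 0], [0, 0, 0]]' --slide '[[0, -1, -12], [0, -3, -12], [0, -4, -12], [0, -4, -11], [0, -5, -11], [0, -6, -11], [0, -7, -10], [0, -7, -10]]' --gripper '[255, 255, 255, 255, 255, 255, 255, 255]'

```text
t: 5.4
tool_pos: [535.4, -137.3, 202.2]
ee_rot: [0.996, 0.085, -0.004, -0.002]
contact_force: [3.2, 4.4, -15.4]
finger_gap: 0.191
```

```bash
python3 arc.py 1.54 16
```

```text
t 5.4 jig pos [-44.7 -62.5 202.2] w [ 535.4 -137.3  202.2] xax [ 1.     0.001 -0.007] zax [-0.007  0.005 -1.   ] F [  3.2   4.4 -15.4] gap 0.191 j [ 0.23  0.34 -0.11  1.89  0.04  0.93 -1.3 ]
q 0.5803061060554623 r 181.96182215858087
0.64 slide [0, np.float64(-6.7), np.float64(-8.8)]
0.7 slide [0, np.float64(-7.9), np.float64(-7.6)]
0.76 slide [0, np.float64(-8.3), np.float64(-7.1)]
0.82 slide [0, np.float64(-8.8), np.float64(-6.6)]
0.88 slide [0, np.float64(-9.1), np.float64(-6.1)]
0.94 slide [0, np.float64(-9.5), np.float64(-5.5)]
1.0 slide [0, np.float64(-9.8), np.float64(-4.9)]
1.06 slide [0, np.float64(-10.1), np.float64(-4.3)]
1.12 slide [0, np.float64(-10.3), np.float64(-3.7)]
1.18 slide [0, np.float64(-10.5), np.float64(-3.1)]
1.24 slide [0, np.float64(-10.7), np.float64(-2.5)]
1.3 slide [0, np.float64(-10.8), np.float64(-1.8)]
1.36 slide [0, np.float64(-10.9), np.float64(-1.2)]
1.42 slide [0, np.float64(-11.0), np.float64(-0.5)]
1.48 slide [0, np.float64(-11.0), np.float64(0.1)]
1.54 slide [0, np.float64(-10.9), np.float64(0.8)]
```

Emit:
send_rows --turn '[[0, 0, 0], [0, 0, 0], [0, 0, 0], [0, 0, 0], [0, 0, 0], [0, 0, 0], [0, 0, 0], [0, 0, 0]]' --slide '[[0, -7, -9], [0, -8, -8], [0, -8, -7], [0, -9, -7], [0, -9, -6], [0, -10, -5], [0, -10, -5], [0, -10, -4]]' --gripper '[255, 255, 255, 255, 255, 255, 255, 255]'

```text
t: 6.2
tool_pos: [522.9, -63.4, 254.6]
ee_rot: [0.996, 0.084, -0.003, -0.001]
contact_force: [8.4, -1.9, -20.0]
finger_gap: 0.186
```

```bash
python3 arc.py 1.54 7
```

```text
t 6.2 jig pos [-44.7  12.4 254.6] w [522.9 -63.4 254.6] xax [ 1.     0.    -0.006] zax [-0.006  0.002 -1.   ] F [  8.4  -1.9 -20. ] gap 0.186 j [ 0.13  0.24 -0.15  1.89  0.04  1.03 -1.44]
q 1.0872052820068374 r 182.62660613593815
1.152 slide [0, np.float64(-11.1), np.float64(-4.0)]
1.217 slide [0, np.float64(-11.5), np.float64(-3.0)]
1.281 slide [0, np.float64(-11.6), np.float64(-2.2)]
1.346 slide [0, np.float64(-11.7), np.float64(-1.5)]
1.411 slide [0, np.float64(-11.8), np.float64(-0.7)]
1.475 slide [0, np.float64(-11.8), np.float64(0.1)]
1.54 slide [0, np.float64(-11.8), np.float64(0.8)]
```

Emit:
send_rows --turn '[[0, 0, 0], [0, 0, 0], [0, 0, 0], [0, 0, 0], [0, 0, 0], [0, 0, 0], [0, 0, 0], [0, 0, 0]]' --slide '[[0, -11, -4], [0, -12, -3], [0, -12, -2], [0, -12, -1], [0, -12, 0], [0, -12, 0], [0, -12, 1], [0, 0, 0]]' --gripper '[255, 255, 255, 255, 255, 255, 255, 255]'

```text
t: 7.0
tool_pos: [512.5, -2.0, 266.1]
ee_rot: [0.997, 0.076, 0.001, 0.016]
contact_force: [7.3, 0.7, -20.8]
finger_gap: 0.189
```

```bash
python3 arc.py 1.43 3
```

```text
t 7.0 jig pos [-44.5  74.7 266.1] w [512.5  -2.  266.1] xax [ 1.    -0.016  0.   ] zax [-0.    -0.032 -0.999] F [  7.3   0.7 -20.8] gap 0.189 j [ 0.03  0.2  -0.19  1.91  0.08  1.04 -1.62]
q 1.4351290555746958 r 183.07948997842186
1.433 slide [0, np.float64(0.3), np.float64(0.1)]
1.432 slide [0, np.float64(0.3), np.float64(0.0)]
1.43 slide [0, np.float64(0.3), np.float64(0.0)]
```

Emit:
send_rows --turn '[[0, 0, 0], [0, 0, 0], [0, 0, 0], [0, 0, 0], [0, 0, 0], [0, 0, 0], [0, 0, 0], [0, 0, 0]]' --slide '[[0, -8, 0], [0, -8, 0], [0, -8, 0], [0, -8, 1], [0, 0, 0], [0, 0, 0], [0, 0, 0], [0, 0, 0]]' --gripper '[255, 255, 255, 255, 255, 255, 255, 255]'

```text
t: 7.8
tool_pos: [512.0, 1.4, 266.0]
ee_rot: [0.997, 0.069, 0.005, 0.035]
contact_force: [7.4, -3.7, -17.5]
finger_gap: 0.193
```

```bash
python3 arc.py 1.43 3
```

```text
t 7.8 jig pos [-44.5  78.2 266. ] w [512.    1.4 266. ] xax [ 1.    -0.029  0.006] zax [ 0.004 -0.072 -0.997] F [  7.4  -3.7 -17.5] gap 0.193 j [ 0.    0.19 -0.19  1.92  0.13  1.03 -1.69]
q 1.4542064675646285 r 183.0673820542432
1.446 slide [0, np.float64(1.5), np.float64(0.0)]
1.438 slide [0, np.float64(1.5), np.float64(-0.0)]
1.43 slide [0, np.float64(1.5), np.float64(0.0)]
```

Emit:
send_rows --turn '[[1, 0, -0.5], [1, 0, -0.5], [1, 0, -0.5], [1, 0, 0], [0, 0, 0], [0, 0, 0], [0, 0, 0], [0, 0, 0]]' --slide '[[0, -10, 1], [0, -12, 1], [0, -14, 1], [0, -14, 0], [0, -14, 0], [0, -14, 0], [0, 0, 0], [0, 0, 0]]' --gripper '[255, 255, 255, 255, 255, 255, 255, 255]'

```text
t: 8.6
tool_pos: [508.5, 22.5, 264.5]
ee_rot: [0.997, 0.063, 0.007, 0.035]
contact_force: [4.8, -8.9, -11.5]
finger_gap: 0.192
```

```bash
python3 arc.py 1.43 3; python3 -c "
from h import *
s=bot.sense();print(s['wrist_torque'],s['tau'])
p=bot.grab_frame('scene'); cv2.imwrite('pics/scene2.png',cv2.resize(p['pixels'][80:320,200:480],None,fx=2.4,fy=2.4)[:,:,::-1])"
```

```text
t 8.6 jig pos [-44.4  99.6 264.5] w [508.5  22.5 264.5] xax [ 0.999 -0.042  0.01 ] zax [ 0.007 -0.072 -0.997] F [  4.8  -8.9 -11.5] gap 0.192 j [-0.03  0.19 -0.21  1.93  0.13  1.03 -1.74]
q 1.571603193637789 r 183.18650737921968
1.524 slide [0, np.float64(8.6), np.float64(-0.8)]
1.477 slide [0, np.float64(8.6), np.float64(-0.6)]
1.43 slide [0, np.float64(8.6), np.float64(-0.1)]
[-1.60698227 -0.90925151  0.92279303] [ -3.60571057 -45.33807993  -4.24059257 -29.40397203  -2.58760884
   0.76757066  -0.92686001]
```

View pics/scene2.png

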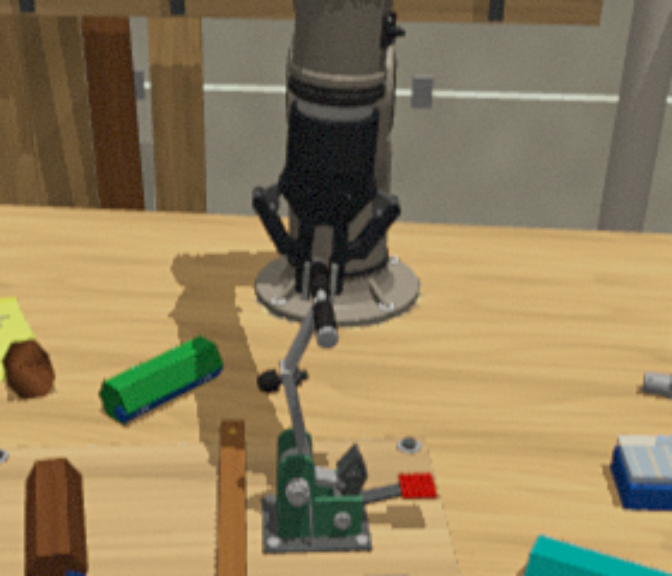

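The arm is up and past the catch point (about 1.57 rad), with the handle at crop (322,300). I'll ease it back onto the catch and let go.

Emit:
send_rows --turn '[[0, 0, 0], [0, 0, 0], [0, 0, 0], [0, 0, 0], [0, 0, 0], [0, 0, 0], [0, 0, 0], [0, 0, 0]]' --slide '[[0, 8, -1], [0, 7, 0], [0, 7, 0], [0, 0, 0], [0, 0, 0], [0, 0, 0], [0, 0, 0], [0, 0, 0]]' --gripper '[255, 255, 255, 255, 255, 255, 255, 255]'

```text
t: 9.45
tool_pos: [512.4, -0.8, 265.9]
ee_rot: [0.997, 0.069, 0.009, 0.038]
contact_force: [4.3, 1.2, -13.5]
finger_gap: 0.19
```

```bash
python3 arc.py 1.43 3
```

```text
t 9.45 jig pos [-44.5  76.  265.9] w [512.4  -0.8 265.9] xax [ 0.999 -0.03   0.013] zax [ 0.01  -0.077 -0.997] F [  4.3   1.2 -13.5] gap 0.19 j [ 0.    0.19 -0.19  1.92  0.13  1.03 -1.69]
q 1.4422538453030764 r 182.871343374001
1.438 slide [0, np.float64(0.7), np.float64(-0.1)]
1.434 slide [0, np.float64(0.7), np.float64(0.0)]
1.43 slide [0, np.float64(0.7), np.float64(0.0)]
```

Emit:
send_rows --turn '[[0, 0, 0], [0, 0, 0], [0, 0, 0], [0, 0, 0], [0, 0, 0], [0, 0, 0], [0, 0, 0], [0, 0, 0]]' --slide '[[0, 1, 0], [0, 0, 0], [0, 0, 0], [0, 0, -5], [0, 0, -15], [0, 0, -20], [0, 0, -20], [0, 0, -10]]' --gripper '[100, 50, 0, 0, 0, 0, 0, 0]'

```text
t: 10.25
tool_pos: [512.3, 0.3, 345.6]
ee_rot: [0.997, 0.065, 0.013, 0.039]
contact_force: [-0.5, -0.2, -0.2]
finger_gap: 1.0
```

```bash
python3 - <<'E'
from h import *
st(); p=bot.grab_frame('scene'); 
P,C=blob(p,200,300,(440,640,-120,120)); print(len(P))
d=C.max(1)<70
J=np.array([w2j(x) for x in P]); print(np.round(np.percentile(J,[5,50,95],axis=0)))
cv2.imwrite('pics/scene3.png',p['pixels'][:,:,::-1])
# plan: above blank, tilt: hand toward +y
from h import *
b=np.array([612,-218,43.]); 
plan(j2w(17,-150,330),ori(0,0,8.5),8)
E
```

```text
t 10.25 jig pos [-44.4  77.1 345.6] w [5.123e+02 3.000e-01 3.456e+02] xax [ 0.999 -0.039  0.02 ] zax [ 0.017 -0.08  -0.997] F [-0.5 -0.2 -0.2] gap 1.0 j [ 0.    0.12 -0.19  1.82  0.11  1.19 -1.67]
435
[[-56.  55. 208.]
 [ 11.  72. 272.]
 [ 71.  83. 277.]]
turn [0.6, -0.1, -1.3] slides [[8.6, 27.8, 4.5], [8.0, 28.1, 4.2], [7.3, 28.3, 3.9], [6.7, 28.5, 3.6], [6.0, 28.7, 3.3], [5.4, 28.8, 3.0], [4.7, 29.0, 2.7], [4.0, 29.1, 2.4]] tot [  4.7  -0.8 -10.7] [ 69.2 222.5  36.2]
```

View pics/scene3.png

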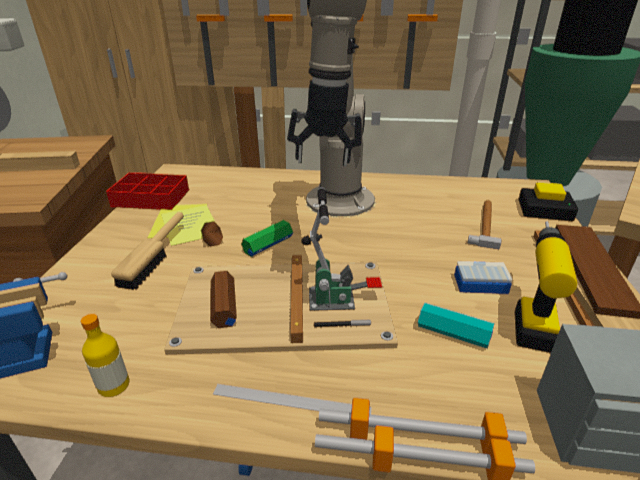

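The view shows the arm standing open on its catch, with the handle at (322,210) and the gripper clear above it at (330,130). Now on to the blank.

```bash
cat >> h.py <<'E'
def gp(c,tilt,s,yaw=0):
    Rt=ori(tilt,0,yaw); return np.array(c)+Rt.apply([0,0,s]),Rt
E
python3 - <<'E'
from h import *
p,Rt=gp([612,-218,43],-30,-110,9); print(w2j(p))
plan(p+[0,0,130],Rt,8)
E
```

```text
[   8.62274942 -100.57156564  138.26279442]
turn [-3.2, 0.3, -1.4] slides [[7.2, 21.1, 11.7], [6.6, 20.6, 12.9], [6.1, 20.0, 14.0], [5.5, 19.3, 15.1], [5.0, 18.6, 16.2], [4.5, 17.8, 17.2], [4.0, 16.9, 18.2], [3.5, 16.0, 19.1]] tot [-25.2   2.1 -11.2] [ 57.5 168.7  93.6]
```

Emit:
send_rows --turn '[[-3.2, 0.3, -1.4], [-3.2, 0.3, -1.4], [-3.2, 0.3, -1.4], [-3.2, 0.3, -1.4], [-3.2, 0.3, -1.4], [-3.2, 0.3, -1.4], [-3.2, 0.3, -1.4], [-3.2, 0.3, -1.4]]' --slide '[[7, 23, 3], [7, 22, 5], [6, 21, 10], [5, 20, 15], [5, 19, 18], [4, 18, 20], [4, 17, 20], [4, 14, 20]]' --gripper '[0, 0, 0, 0, 40, 60, 60, 60]'

```text
t: 11.1
tool_pos: [599.2, -175.4, 284.2]
ee_rot: [0.949, 0.161, 0.049, 0.266]
contact_force: [0.1, -0.5, -0.4]
finger_gap: 0.765
```

```bash
python3 - <<'E'
from h import *
st()
p,Rt=gp([612,-218,43],-30,-100,9); print(w2j(p))
plan(p,Rt,6)
E
```

```text
t 11.1 jig pos [  11.8 -110.8  284.2] w [ 599.2 -175.4  284.2] xax [0.986 0.168 0.007] zax [ 0.093 -0.512 -0.854] F [ 0.1 -0.5 -0.4] gap 0.765 j [-0.    0.28 -0.08  1.88  0.69  0.96 -1.72]
[   9.40492175 -105.51000734  129.60254038]
turn [0.2, -0.1, 0.1] slides [[-0.4, -14.2, 21.5], [-0.4, -14.1, 21.6], [-0.4, -14.0, 21.6], [-0.3, -13.9, 21.7], [-0.3, -13.9, 21.7], [-0.3, -13.8, 21.8]] tot [ 1.4 -0.7  0.4] [ -2.5 -85.2 129. ]
```

Emit:
send_rows --turn '[[0.3, -0.1, 0.1], [0.3, -0.1, 0.1], [0.3, -0.1, 0.1], [0.3, -0.1, 0.1], [0, 0, 0], [0, 0, 0], [0, 0, 0], [0, 0, 0]]' --slide '[[0, -14, 21], [0, -14, 21], [0, -14, 21], [-1, -14, 22], [0, -14, 22], [0, -12, 18], [0, -2, 3], [0, 0, 0]]' --gripper '[60, 60, 60, 60, 60, 60, 60, 60]'

```text
t: 11.9
tool_pos: [593.9, -171.8, 120.6]
ee_rot: [0.953, 0.157, 0.041, 0.256]
contact_force: [0.1, 0.9, -0.8]
finger_gap: 0.762
```

```bash
python3 - <<'E'
from h import *
st()
p,Rt=gp([612,-218,43],-30,-16,9); print(w2j(p))
plan(p,Rt,5)
for n in ('top','scene'):
    f=bot.grab_frame(n); m=blob(f,60,75,(500,760,-300,-100))[0]; print(rect(m))
cv2.imwrite('pics/scene4.png',cv2.resize(f['pixels'][200:360,150:330],None,fx=4,fy=4)[:,:,::-1])
E
```

```text
t 11.9 jig pos [   7.1 -106.3  120.6] w [ 593.9 -171.8  120.6] xax [ 0.988  0.156 -0.003] zax [ 0.076 -0.496 -0.865] F [ 0.1  0.9 -0.8] gap 0.762 j [-0.04  0.49 -0.03  2.    0.87  0.71 -2.01]
[  15.97516928 -146.99291765   56.85640646]
turn [0.0, 0.0, 0.0] slides [0.5, 0.8, 15.2] tot [0.1 0.1 0. ] [ 2.6  4.  76. ]
(array([ 609.5, -219.9]), array([150.8,  41.7]), 18.81, np.float64(67.4), 537)
(array([ 614.9, -218.4]), array([152.3,  38.7]), 18.41, np.float64(67.2), 699)
```

View pics/scene4.png

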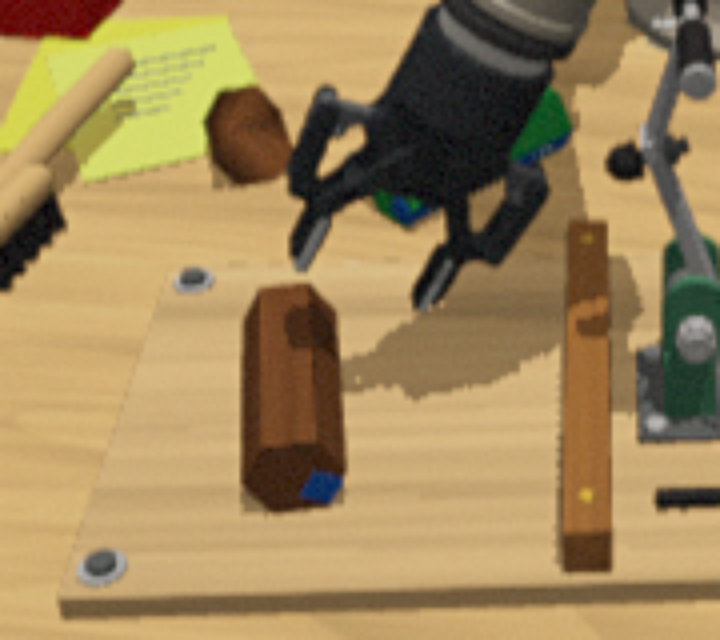

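The tilted open gripper stands behind and above the blank. The blank is at crop (290,400), and the blue patch at (322,487) marks the lower fence-side face, as stated. I'll advance, then close.

Emit:
send_rows --turn '[[0, 0, 0], [0, 0, 0], [0, 0, 0], [0, 0, 0], [0, 0, 0], [0, 0, 0], [0, 0, 0], [0, 0, 0]]' --slide '[[1, 2, 20], [1, 2, 20], [1, 1, 18], [0, 0, 13], [0, 0, 4], [0, 0, 0], [0, 0, 0], [0, 0, 0]]' --gripper '[60, 60, 60, 60, 60, 60, 60, 60]'

```text
t: 12.8
tool_pos: [617.0, -211.7, 64.5]
ee_rot: [0.953, 0.155, 0.048, 0.257]
contact_force: [-0.4, 0.2, -0.2]
finger_gap: 0.763
```

```bash
python3 - <<'E'
from h import *
st()
p,Rt=gp([612,-219,43],-30,-16,9)
plan(p,Rt,1)
E
```

```text
t 12.8 jig pos [  23.2 -149.6   64.5] w [ 617.  -211.7   64.5] xax [0.988 0.157 0.012] zax [ 0.089 -0.497 -0.863] F [-0.4  0.2 -0.2] gap 0.763 j [-0.02  0.61  0.03  1.97  0.97  0.59 -2.07]
turn [0.3, -0.6, -0.3] slides [-7.1, -6.2, 5.2] tot [ 0.3 -0.6 -0.3] [-7.1 -6.2  5.2]
```

Emit:
send_rows --turn '[[0.3, -0.6, -0.3], [0, 0, 0], [0, 0, 0], [0, 0, 0], [0, 0, 0], [0, 0, 0], [0, 0, 0], [0, 0, 0]]' --slide '[[-4, -4, 2], [-2, -2, 2], [0, 0, 1], [0, 0, 0], [0, 0, 0], [0, 0, 0], [0, 0, 0], [0, 0, 0]]' --gripper '[60, 60, 60, 60, 75, 90, 110, 130]' --grip_force 40

```text
t: 13.6
tool_pos: [610.8, -210.7, 58.3]
ee_rot: [0.953, 0.156, 0.043, 0.256]
contact_force: [-1.1, 0.9, -0.6]
finger_gap: 0.573
```

```bash
python3 - <<'E'
from h import *
st()
p,Rt=gp([612,-219,43],-30,-16,9)
plan(p,Rt,1)
E
```

```text
t 13.6 jig pos [  17.2 -147.5   58.3] w [ 610.8 -210.7   58.3] xax [0.988 0.156 0.001] zax [ 0.08  -0.495 -0.865] F [-1.1  0.9 -0.6] gap 0.573 j [-0.02  0.62  0.03  1.98  0.97  0.59 -2.08]
turn [0.1, -0.1, -0.0] slides [-1.5, -0.5, 1.3] tot [ 0.1 -0.1 -0. ] [-1.5 -0.5  1.3]
```

Emit:
send_rows --turn '[[0, 0, 0], [0, 0, 0], [0, 0, 0], [0, 0, 0], [0, 0, 0], [0, 0, 0], [0, 0, 0], [0, 0, 0]]' --slide '[[0, 0, 0], [0, 0, 0], [0, 5, -9], [0, 5, -9], [0, 5, -9], [0, 5, -9], [0, 5, -9], [0, 3, -4]]' --gripper '[200, 200, 200, 200, 200, 200, 200, 200]' --grip_force 60

```text
t: 14.4
tool_pos: [609.4, -209.3, 118.2]
ee_rot: [0.953, 0.157, 0.042, 0.255]
contact_force: [-0.3, 0.1, -2.1]
finger_gap: 0.566
```

```bash
python3 - <<'E'
from h import *
st()
s=bot.sense(); Rt=R.from_quat(s['ee_rot']); c=s['tool_pos']+Rt.apply([0,0,17]); print('centre jig',w2j(c))
# rotate about the blank centre by +60, yaw to jig 0; centre to jig (5,-125,z)
C=j2w(5,-125,c[2]); p,R1=gp(C,30,-17,0); 
n=10; s0=s['tool_pos']; r=(Rt.inv()*R1).as_rotvec(); print(np.degrees(r)/n)
prev=s0
for i in range(1,n+1):
    Ri=Rt*R.from_rotvec(r*i/n); ci=c+(C-c)*i/n; q=ci-Ri.apply([0,0,17]); Rp=Rt*R.from_rotvec(r*(i-1)/n)
    print(np.round(Rp.inv().apply(q-prev),1).tolist()); prev=q
E
```

```text
t 14.4 jig pos [  16.1 -145.9  118.2] w [ 609.4 -209.3  118.2] xax [ 0.988  0.157 -0.   ] zax [ 0.078 -0.493 -0.867] F [-0.3  0.1 -2.1] gap 0.566 j [ 0.02  0.52 -0.02  1.96  0.87  0.68 -1.94]
centre jig [  17.40387588 -154.25431065  103.46720795]
[5.97989274e+00 1.97232995e-03 9.45500146e-01]
[-0.8, -0.9, -1.4]
[-0.8, -1.0, -1.2]
[-0.9, -1.1, -0.9]
[-0.9, -1.2, -0.6]
[-1.0, -1.2, -0.2]
[-1.0, -1.2, 0.1]
[-1.1, -1.2, 0.4]
[-1.1, -1.1, 0.7]
[-1.2, -1.0, 1.0]
[-1.2, -0.9, 1.3]
```

Emit:
send_rows --turn '[[7.4, 0, 1.2], [7.5, 0, 1.2], [7.5, 0, 1.2], [7.5, 0, 1.2], [7.5, 0, 1.2], [7.5, 0, 1.2], [7.5, 0, 1.2], [7.4, 0, 1.1]]' --slide '[[-1, -1, -2], [-1, -1, -1], [-1, -1, -1], [-1, -2, -1], [-1, -2, 0], [-1, -2, 1], [-1, -1, 1], [-1, -1, 2]]' --gripper '[200, 200, 200, 200, 200, 200, 200, 200]'

```text
t: 15.2
tool_pos: [601.8, -191.7, 127.8]
ee_rot: [0.957, 0.089, -0.019, -0.276]
contact_force: [1.2, -0.4, -3.7]
finger_gap: 0.565
```

```bash
python3 - <<'E'
from h import *
st()
s=bot.sense(); Rt=R.from_quat(s['ee_rot']); c=s['tool_pos']+Rt.apply([0,0,17]); print('centre jig',w2j(c))
C=j2w(2,-125,44); p,R1=gp(C,30,-17,0); plan(p,R1,8) 
E
```

```text
t 15.2 jig pos [  11.6 -127.3  127.8] w [ 601.8 -191.7  127.8] xax [1.    0.013 0.012] zax [ 0.004  0.532 -0.847] F [ 1.2 -0.4 -3.7] gap 0.565 j [ 0.75  0.78 -0.51  1.52 -0.15  1.19 -0.98]
centre jig [  11.61565451 -118.2178572   113.43393405]
turn [-0.3, -0.0, 0.1] slides [[-1.3, 5.2, 6.9], [-1.3, 5.2, 6.9], [-1.3, 5.2, 6.9], [-1.3, 5.1, 7.0], [-1.3, 5.1, 7.0], [-1.2, 5.1, 7.0], [-1.2, 5.1, 7.0], [-1.2, 5.0, 7.1]] tot [-2.1 -0.2  1. ] [-10.5  41.8  55.2]
```

Emit:
send_rows --turn '[[-0.5, 0, 0.2], [-0.5, 0, 0.2], [-0.5, 0, 0.2], [-0.5, 0, 0.2], [0, 0, 0], [0, 0, 0], [0, 0, 0], [0, 0, 0]]' --slide '[[-2, 8, 10], [-2, 8, 10], [-2, 8, 10], [-2, 8, 10], [-1, 6, 9], [0, 2, 3], [0, 0, 0], [0, 0, 0]]' --gripper '[200, 200, 200, 200, 200, 200, 200, 200]'

```text
t: 16.0
tool_pos: [593.3, -203.0, 59.3]
ee_rot: [0.964, 0.084, -0.02, -0.253]
contact_force: [0.2, -0.1, -3.0]
finger_gap: 0.564
```

```bash
python3 - <<'E'
from h import *
st()
s=bot.sense(); Rt=R.from_quat(s['ee_rot']); c=s['tool_pos']+Rt.apply([0,0,17]); print('centre jig',w2j(c))
C=w2j(c); C=j2w(C[0],C[1],43); p,R1=gp(C,30,-17,0); plan(p,R1,1) 
E
```

```text
t 16.0 jig pos [   1.4 -136.9   59.3] w [ 593.3 -203.    59.3] xax [1.    0.004 0.004] zax [ 0.001  0.49  -0.872] F [ 0.2 -0.1 -3. ] gap 0.564 j [ 0.74  0.83 -0.47  1.57 -0.11  1.07 -0.97]
centre jig [   1.38443677 -128.61395751   44.43775776]
turn [0.6, -0.1, 0.3] slides [0.0, 0.9, 1.3] tot [ 0.6 -0.1  0.3] [0.  0.9 1.3]
```

Emit:
send_rows --turn '[[0.5, 0, 0.3], [0, 0, 0], [0, 0, 0], [0, 0, 0], [0, 0, 0], [0, 0, 0], [0, 0, 0], [0, 0, 0]]' --slide '[[0, 0, 1], [0, 0, 0], [0, 0, 0], [0, 0, 0], [0, 0, -8], [0, 0, -20], [0, 0, -25], [0, 0, -25]]' --gripper '[200, 100, 70, 60, 60, 60, 60, 60]'

```text
t: 16.8
tool_pos: [599.0, -237.4, 126.7]
ee_rot: [0.962, 0.083, -0.024, -0.26]
contact_force: [1.4, -0.1, 0.3]
finger_gap: 0.768
```

```bash
python3 - <<'E'
from h import *
st()
f=bot.grab_frame('scene'); m=blob(f,60,75,(500,760,-260,-100))[0]; print(rect(m), w2j([*rect(m)[0],0]))
f=bot.grab_frame('top'); m=blob(f,60,75,(500,760,-260,-100))[0]; print(rect(m), w2j([*rect(m)[0],0]))
C=j2w(1.4,-128.6,43); p,R1=gp(C,-30,-100,0); print(w2j(p)); plan(p+[0,0,20],R1,8)
f=bot.grab_frame('scene')
cv2.imwrite('pics/scene5.png',cv2.resize(f['pixels'][200:360,150:330],None,fx=3,fy=3)[:,:,::-1])
E
```

```text
t 16.8 jig pos [   1.1 -171.8  126.7] w [ 599.  -237.4  126.7] xax [ 1.     0.005 -0.002] zax [-0.005  0.503 -0.864] F [ 1.4 -0.1  0.3] gap 0.768 j [ 0.77  0.79 -0.48  1.47 -0.12  1.23 -0.97]
(array([ 593.3, -192.6]), array([152.7,  39.5]), 9.82, np.float64(66.9), 686) [   3.05886331 -126.71421923    0.        ]
(array([ 588. , -193.7]), array([152. ,  43.3]), 9.29, np.float64(67.6), 712) [  -2.3506025  -126.90833175    0.        ]
[  1.4        -78.6        129.60254038]
turn [-7.5, -0.0, 0.0] slides [[-0.1, -11.7, 3.8], [-0.2, -12.1, 2.2], [-0.2, -12.3, 0.6], [-0.2, -12.3, -1.0], [-0.2, -12.0, -2.6], [-0.2, -11.6, -4.1], [-0.2, -11.0, -5.6], [-0.2, -10.1, -7.0]] tot [-59.9  -0.2   0.1] [ -1.2 -93.7  30.2]
```

View pics/scene5.png

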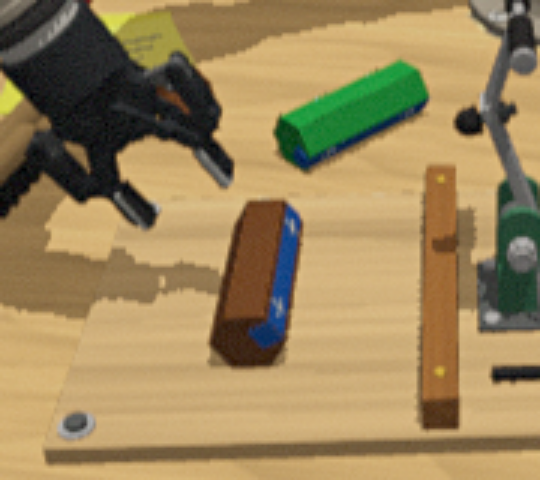

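After the 60° roll the blank lies flat and parallel to the fence, with the blue tape on its upper fence-side face at crop (285,265). I'll re-tilt for the second roll.

Emit:
send_rows --turn '[[-7.5, 0, 0], [-7.5, 0, 0], [-7.5, 0, 0], [-7.5, 0, 0], [-7.5, 0, 0], [-7.5, 0, 0], [-7.5, 0, 0], [-7.4, 0, 0]]' --slide '[[0, -12, 4], [0, -12, 2], [0, -12, 1], [0, -12, -1], [0, -12, -3], [0, -12, -4], [0, -11, -6], [0, -10, -7]]' --gripper '[60, 60, 60, 60, 60, 60, 60, 60]'

```text
t: 17.75
tool_pos: [579.3, -144.1, 141.2]
ee_rot: [0.959, 0.079, 0.024, 0.27]
contact_force: [-0.1, 0.8, -0.7]
finger_gap: 0.764
```

```bash
python3 - <<'E'
from h import *
st()
C=j2w(1,-127.5,43); p,R1=gp(C,-30,-50,0); print(w2j(p)); plan(p,R1,5)
E
```

```text
t 17.75 jig pos [ -2.6 -76.6 141.2] w [ 579.3 -144.1  141.2] xax [ 1.    -0.004  0.004] zax [ 0.001 -0.522 -0.853] F [-0.1  0.8 -0.7] gap 0.764 j [-0.11  0.47 -0.03  1.97  0.79  0.85 -2.13]
[   1.         -102.5          86.30127019]
turn [0.3, -0.0, -0.1] slides [[0.7, -1.3, 12.1], [0.7, -1.2, 12.1], [0.7, -1.2, 12.1], [0.7, -1.1, 12.1], [0.7, -1.1, 12.1]] tot [ 1.5 -0.1 -0.3] [ 3.5 -6.6 60.4]
```

Emit:
send_rows --turn '[[0.5, 0, 0], [0.5, 0, 0], [0.3, 0, 0], [0, 0, 0], [0, 0, 0], [0, 0, 0], [0, 0, 0], [0, 0, 0]]' --slide '[[1, -2, 15], [1, -2, 15], [0, -1, 15], [0, 0, 10], [0, 0, 3], [0, 0, 0], [0, 0, 0], [0, 0, 0]]' --gripper '[60, 60, 60, 60, 60, 60, 60, 60]'

```text
t: 18.55
tool_pos: [582.4, -171.6, 80.9]
ee_rot: [0.963, 0.08, 0.019, 0.256]
contact_force: [0.2, -0.8, -0.6]
finger_gap: 0.767
```

```bash
python3 - <<'E'
from h import *
st()
C=j2w(1,-127.5,43); p,R1=gp(C,-30,-16,0); print(w2j(p)); plan(p,R1,4)
E
```

```text
t 18.55 jig pos [  -4.1 -104.2   80.9] w [ 582.4 -171.6   80.9] xax [ 1.    -0.005 -0.004] zax [-0.005 -0.497 -0.868] F [ 0.2 -0.8 -0.6] gap 0.767 j [-0.07  0.57 -0.01  1.98  0.84  0.73 -2.16]
[   1.         -119.5          56.85640646]
turn [-0.1, 0.1, -0.0] slides [1.3, 0.3, 7.1] tot [-0.2  0.3 -0.1] [ 5.3  1.3 28.4]
```

Emit:
send_rows --turn '[[0, 0, 0], [0, 0, 0], [0, 0, 0], [0, 0, 0], [0, 0, 0], [0, 0, 0], [0, 0, 0], [0, 0, 0]]' --slide '[[2, 0, 9], [2, 0, 8], [1, 0, 7], [0, 0, 2], [0, 0, 0], [0, 0, 0], [0, 0, 0], [0, 0, 0]]' --gripper '[60, 60, 60, 60, 60, 60, 60, 60]'

```text
t: 19.35
tool_pos: [591.1, -183.5, 57.1]
ee_rot: [0.963, 0.08, 0.02, 0.256]
contact_force: [-0.2, -0.6, 0.2]
finger_gap: 0.763
```

```bash
python3 - <<'E'
from h import *
st()
C=j2w(1,-127.5,43); p,R1=gp(C,-30,-16,0); print(w2j(p)); plan(p,R1,1)
E
```

```text
t 19.35 jig pos [   2.4 -117.4   57.1] w [ 591.1 -183.5   57.1] xax [ 1.    -0.003 -0.002] zax [-0.003 -0.496 -0.868] F [-0.2 -0.6  0.2] gap 0.763 j [-0.06  0.62  0.01  1.97  0.87  0.69 -2.18]
[   1.         -119.5          56.85640646]
turn [-0.2, 0.2, -0.1] slides [-1.4, 1.7, 1.2] tot [-0.2  0.2 -0.1] [-1.4  1.7  1.2]
```

Grip and lift.

Emit:
send_rows --turn '[[0, 0, 0], [0, 0, 0], [0, 0, 0], [0, 0, 0], [0, 0, 0], [0, 0, 0], [0, 0, 0], [0, 0, 0]]' --slide '[[-1, 2, 0], [0, 0, 0], [0, 0, 0], [0, 0, 0], [0, 5, -9], [0, 6, -10], [0, 6, -10], [0, 5, -9]]' --gripper '[80, 110, 200, 200, 200, 200, 200, 200]' --grip_force 60

```text
t: 20.15
tool_pos: [589.0, -185.1, 104.2]
ee_rot: [0.963, 0.081, 0.019, 0.255]
contact_force: [0.1, -0.3, -1.1]
finger_gap: 0.565
```

```bash
python3 - <<'E'
from h import *
st()
s=bot.sense(); Rt=R.from_quat(s['ee_rot']); c=s['tool_pos']+Rt.apply([0,0,17]); print('centre jig',w2j(c))
C=j2w(1,-70,115); p,R1=gp(C,30,-17,0)
n=8; r=(Rt.inv()*R1).as_rotvec(); print(np.degrees(r)/n); prev=s['tool_pos']
for i in range(1,n+1):
    Ri=Rt*R.from_rotvec(r*i/n); ci=c+(C-c)*i/n; q=ci-Ri.apply([0,0,17]); Rp=Rt*R.from_rotvec(r*(i-1)/n)
    print(np.round(Rp.inv().apply(q-prev),1).tolist()); prev=q
E
```

```text
t 20.15 jig pos [ 1.000e-01 -1.186e+02  1.042e+02] w [ 589.  -185.1  104.2] xax [ 1.    -0.003 -0.005] zax [-0.005 -0.495 -0.869] F [ 0.1 -0.3 -1.1] gap 0.565 j [-0.04  0.54 -0.02  1.96  0.81  0.76 -2.09]
centre jig [-5.33376740e-03 -1.27047102e+02  8.94575667e+01]
[ 7.45994422  0.03418185 -0.01924174]
[0.1, -2.4, -6.2]
[0.1, -3.2, -5.5]
[0.1, -3.9, -4.8]
[0.1, -4.5, -3.9]
[0.1, -4.9, -3.0]
[0.1, -5.3, -2.1]
[0.1, -5.5, -1.1]
[0.1, -5.6, -0.1]
```

Emit:
send_rows --turn '[[7.4, 0, 0], [7.5, 0, 0], [7.5, 0, 0], [7.5, 0, 0], [7.5, 0, 0], [7.5, 0, 0], [7.5, 0, 0], [6.5, 0, 0]]' --slide '[[0, -2, -6], [0, -3, -5], [0, -4, -5], [0, -4, -4], [0, -5, -3], [0, -5, -2], [0, -5, -1], [0, -4, 0]]' --gripper '[200, 200, 200, 200, 200, 200, 200, 200]'

```text
t: 20.95
tool_pos: [586.7, -143.4, 144.5]
ee_rot: [0.959, 0.091, -0.017, -0.268]
contact_force: [0.9, -0.6, -2.6]
finger_gap: 0.568
```

```bash
python3 - <<'E'
from h import *
st()
s=bot.sense(); Rt=R.from_quat(s['ee_rot']); c=s['tool_pos']+Rt.apply([0,0,17]); print('centre jig',w2j(c))
C=j2w(0,-40,60); p,R1=gp(C,30,-17,0); plan(p,R1,8) 
f=bot.grab_frame('scene'); cv2.imwrite('pics/scene6.png',cv2.resize(f['pixels'][150:350,150:400],None,fx=3,fy=3)[:,:,::-1])
E
```

```text
t 20.95 jig pos [  4.8 -77.1 144.5] w [ 586.7 -143.4  144.5] xax [1.    0.015 0.015] zax [ 0.005  0.517 -0.856] F [ 0.9 -0.6 -2.6] gap 0.568 j [ 0.73  0.7  -0.53  1.62 -0.17  1.13 -1.03]
centre jig [  4.92312426 -68.32585878 129.98270739]
turn [-0.1, -0.0, 0.2] slides [[-0.7, 1.4, 9.3], [-0.7, 1.4, 9.3], [-0.7, 1.4, 9.3], [-0.7, 1.4, 9.3], [-0.6, 1.4, 9.3], [-0.6, 1.3, 9.3], [-0.6, 1.3, 9.3], [-0.6, 1.3, 9.3]] tot [-1.1 -0.3  1.2] [-5.5 11.5 74.5]
```

View pics/scene6.png

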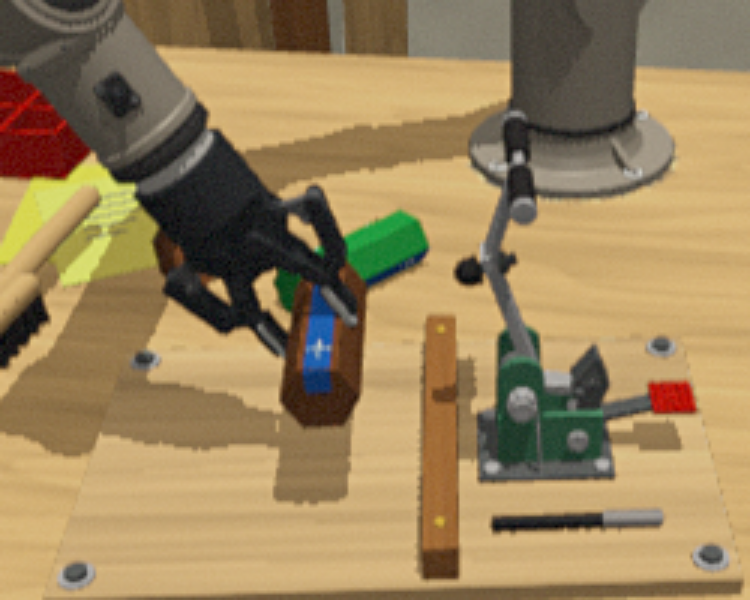

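The blank is held with its blue-taped face up (crop 320,345), in front of the fence. I'll lower it close to the fence.

Emit:
send_rows --turn '[[-0.3, 0, 0.3], [-0.3, 0, 0.3], [-0.3, 0, 0.3], [-0.2, 0, 0.3], [0, 0, 0], [0, 0, 0], [0, 0, 0], [0, 0, 0]]' --slide '[[-1, 2, 14], [-1, 2, 14], [-1, 2, 14], [-1, 2, 14], [-1, 2, 9], [0, 1, 3], [0, 0, 0], [0, 0, 0]]' --gripper '[200, 200, 200, 200, 200, 200, 200, 200]'

```text
t: 21.8
tool_pos: [575.1, -119.5, 74.9]
ee_rot: [0.964, 0.082, -0.02, -0.25]
contact_force: [0.2, -0.2, -2.4]
finger_gap: 0.563
```

```bash
python3 - <<'E'
from h import *
st()
s=bot.sense(); Rt=R.from_quat(s['ee_rot']); c=s['tool_pos']+Rt.apply([0,0,17]); print('centre jig',w2j(c))
C=j2w(0,-33,45); p,R1=gp(C,30,-17,0); plan(p,R1,4) 
E
```

```text
t 21.8 jig pos [ -2.6 -51.6  74.9] w [ 575.1 -119.5   74.9] xax [ 1.    -0.     0.002] zax [ 0.002  0.486 -0.874] F [ 0.2 -0.2 -2.4] gap 0.563 j [ 0.68  0.75 -0.51  1.71 -0.14  0.97 -1.05]
centre jig [ -2.52763954 -43.29128116  60.09141931]
turn [0.2, -0.0, 0.0] slides [0.6, -0.3, 4.5] tot [ 0.9 -0.1  0. ] [ 2.5 -1.4 18.2]
```

Emit:
send_rows --turn '[[0.4, 0, 0], [0.4, 0, 0], [0, 0, 0], [0, 0, 0], [0, 0, 0], [0, 0, 0], [0, 0, 0], [0, 0, 0]]' --slide '[[1, 0, 6], [1, 0, 6], [0, -1, 4], [0, 0, 2], [0, 0, 0], [0, 0, 0], [0, 0, 0], [0, 0, 0]]' --gripper '[200, 200, 200, 200, 200, 200, 200, 200]'

```text
t: 22.6
tool_pos: [576.9, -110.0, 59.5]
ee_rot: [0.963, 0.081, -0.019, -0.257]
contact_force: [0.8, -0.1, -2.3]
finger_gap: 0.56
```

```bash
python3 - <<'E'
from h import *
st()
s=bot.sense(); Rt=R.from_quat(s['ee_rot']); c=s['tool_pos']+Rt.apply([0,0,17]); print('centre jig',w2j(c))
C=j2w(0,-29,43.5); p,R1=gp(C,30,-17,0); plan(p,R1,4) 
E
```

```text
t 22.6 jig pos [  0.7 -42.5  59.5] w [ 576.9 -110.    59.5] xax [ 1.    -0.002  0.004] zax [ 0.005  0.498 -0.867] F [ 0.8 -0.1 -2.3] gap 0.56 j [ 0.68  0.78 -0.52  1.72 -0.15  0.94 -1.05]
centre jig [  0.80438871 -34.07171163  44.74963007]
turn [0.0, -0.1, 0.0] slides [-0.2, -0.9, 0.9] tot [ 0.1 -0.3  0. ] [-0.7 -3.7  3.6]
```

Emit:
send_rows --turn '[[0, 0, 0], [0, 0, 0], [0, 0, 0], [0, 0, 0], [0, 0, 0], [0, 0, 0], [0, 0, 0], [0, 0, 0]]' --slide '[[0, -2, 1.5], [0, -2, 1.5], [0, -2, 1], [0, -2, 1], [0, 0, 0], [0, 0, 0], [0, 0, 0], [0, 0, 0]]' --gripper '[200, 200, 200, 200, 200, 200, 200, 200]'

```text
t: 23.4
tool_pos: [576.1, -103.5, 59.5]
ee_rot: [0.964, 0.08, -0.018, -0.254]
contact_force: [-0.3, -1.4, -2.4]
finger_gap: 0.569
```

```bash
python3 - <<'E'
from h import *
st()
s=bot.sense(); Rt=R.from_quat(s['ee_rot']); c=s['tool_pos']+Rt.apply([0,0,17]); print('centre jig',w2j(c))
E
```

```text
t 23.4 jig pos [  1.  -36.   59.5] w [ 576.1 -103.5   59.5] xax [ 1.    -0.004  0.006] zax [ 0.007  0.493 -0.87 ] F [-0.3 -1.4 -2.4] gap 0.569 j [ 0.67  0.77 -0.52  1.73 -0.15  0.93 -1.06]
centre jig [  1.1623801  -27.64524525  44.67194488]
```

Emit:
send_rows --turn '[[0, 0, 0], [0, 0, 0], [0, 0, 0], [0, 0, 0], [0, 0, 0], [0, 0, 0], [0, 0, 0], [0, 0, 0]]' --slide '[[0, -1, 2], [0, -1, 2], [0, -1, 1.5], [0, 0, 0], [0, 0, 0], [0, 0, 0], [0, 0, 0], [0, 0, 0]]' --gripper '[200, 200, 200, 200, 200, 200, 200, 200]'

```text
t: 24.2
tool_pos: [576.3, -103.4, 59.2]
ee_rot: [0.964, 0.079, -0.017, -0.252]
contact_force: [0.7, -1.9, -0.1]
finger_gap: 0.568
```

```bash
python3 - <<'E'
from h import *
st()
s=bot.sense(); Rt=R.from_quat(s['ee_rot']); c=s['tool_pos']+Rt.apply([0,0,17]); print('centre jig',w2j(c))
E
```

```text
t 24.2 jig pos [  1.3 -35.9  59.2] w [ 576.3 -103.4   59.2] xax [ 1.    -0.007  0.007] zax [ 0.01   0.489 -0.873] F [ 0.7 -1.9 -0.1] gap 0.568 j [ 0.67  0.77 -0.52  1.73 -0.15  0.92 -1.06]
centre jig [  1.47719986 -27.59113914  44.35113562]
```

Now touching both bed and fence (the force changed and motion stopped). Release and retreat.

Emit:
send_rows --turn '[[0, 0, 0], [0, 0, 0], [0, 0, 0], [0, 0, 0], [0, 0, 0], [0, 0, 0], [0, 0, 0], [0, 0, 0]]' --slide '[[0, 0, 0], [0, 0, 0], [0, 0, 0], [0, 0, 0], [0, 0, -6], [0, 0, -15], [0, 0, -25], [0, 0, -25]]' --gripper '[110, 85, 65, 60, 60, 60, 60, 60]'

```text
t: 25.0
tool_pos: [580.2, -134.3, 123.3]
ee_rot: [0.963, 0.081, -0.02, -0.256]
contact_force: [-0.8, -1.1, -0.1]
finger_gap: 0.765
```

```bash
python3 - <<'E'
from h import *
st()
for n in('top','scene'):
    f=bot.grab_frame(n); m=blob(f,64,71,(480,720,-160,-60))[0]; print(rect(m), w2j([*rect(m)[0],0]))
    X=cloud(f); J=(X-O)@RJ.as_matrix(); k=(abs(J[...,0])<60)&(abs(J[...,0])>15)&(J[...,1]>-70)&(J[...,1]<0)
    for lo,hi in((-60,-15),(15,60)):
        kk=k&(J[...,0]>lo)&(J[...,0]<hi)&(J[...,2]>65.5)&(J[...,2]<70); print(n,lo,np.round(np.percentile(J[kk][:,1],[2,50,98]),1),np.round(np.median(J[kk][:,2]),1),kk.sum())
cv2.imwrite('pics/scene7.png',cv2.resize(f['pixels'][150:350,150:400],None,fx=3,fy=3)[:,:,::-1])
E
```

```text
t 25.0 jig pos [-1.000e-01 -6.710e+01  1.233e+02] w [ 580.2 -134.3  123.3] xax [ 1.    -0.002  0.003] zax [ 0.004  0.495 -0.869] F [-0.8 -1.1 -0.1] gap 0.765 j [ 0.71  0.7  -0.52  1.66 -0.16  1.07 -1.05]
(array([571.3, -95.9]), array([152.7,  37. ]), 10.75, np.float64(68.0), 479) [ -2.38553827 -27.69276453   0.        ]
top -60 [-44.5 -28.3 -11.3] 68.0 113
top 15 [-44.1 -26.7 -12.9] 68.2 97
(array([576.5, -95.3]), array([154.9,  33.8]), 9.43, np.float64(67.7), 586) [  2.84136177 -27.97475046   0.        ]
scene -60 [-42.6 -27.5 -12.4] 67.9 134
scene 15 [-43.7 -28.4 -12.9] 68.0 166
```

View pics/scene7.png

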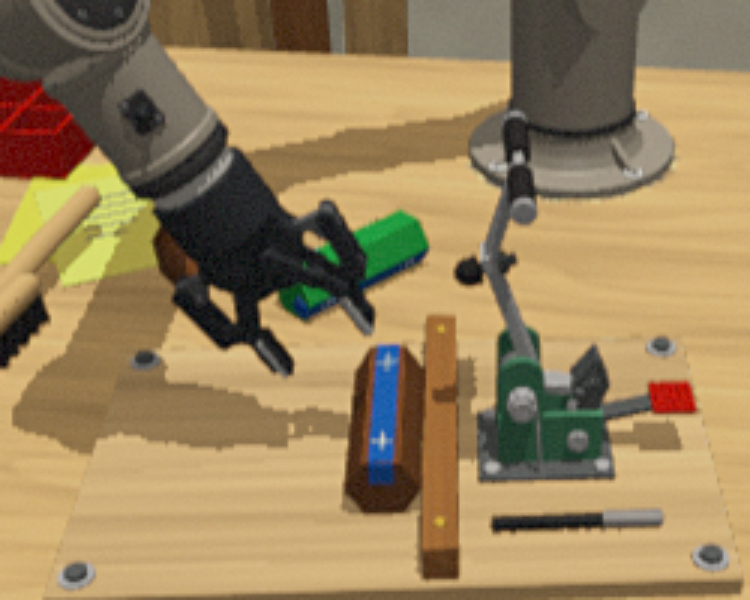

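The blank lies taped side up against the fence (crop 383,430), and the cocked arm and pen are untouched. Depth gives centre y about −28, x about 0 and top 68 mm, which is seated. Next is the trigger, passing above the arm.

```bash
python3 - <<'E'
from h import *
plan(j2w(0,-70,360),ori(0),8)
E
```

```text
turn [-3.7, -0.1, -0.0] slides [[0.0, -14.4, -25.5], [-0.0, -12.7, -26.4], [-0.0, -11.0, -27.2], [-0.1, -9.3, -27.8], [-0.1, -7.4, -28.3], [-0.1, -5.6, -28.8], [-0.2, -3.8, -29.1], [-0.2, -1.9, -29.3]] tot [-29.4  -0.6  -0.2] [ 1.000e-01 -1.153e+02 -2.042e+02]
```

Emit:
send_rows --turn '[[-3.7, 0, 0], [-3.7, 0, 0], [-3.7, 0, 0], [-3.7, 0, 0], [-3.7, 0, 0], [-3.7, 0, 0], [-3.7, 0, 0], [-3.5, 0, 0]]' --slide '[[0, -10, -26], [0, -12, -27], [0, -11, -28], [0, -9, -28], [0, -7, -29], [0, -6, -29], [0, -4, -29], [0, -2, -29]]' --gripper '[60, 100, 160, 220, 255, 255, 255, 255]'

```text
t: 25.9
tool_pos: [577.8, -144.3, 365.3]
ee_rot: [0.997, 0.077, 0.001, 0.007]
contact_force: [0.5, -0.2, 0.6]
finger_gap: 0.003
```

```bash
python3 - <<'E'
from h import *
st(); plan(j2w(0,193,370),ori(0),10)
E
```

```text
t 25.9 jig pos [ -4.1 -76.5 365.3] w [ 577.8 -144.3  365.3] xax [ 1.    -0.014  0.001] zax [ 0.001 -0.015 -1.   ] F [ 0.5 -0.2  0.6] gap 0.003 j [ 0.48  0.29 -0.44  1.58  0.14  1.29 -1.4 ]
turn [0.1, -0.0, -0.1] slides [[0.0, -26.9, -0.9], [0.1, -26.9, -0.8], [0.1, -26.9, -0.8], [0.2, -27.0, -0.7], [0.2, -27.0, -0.7], [0.2, -27.0, -0.7], [0.3, -27.0, -0.6], [0.3, -27.0, -0.6], [0.3, -27.0, -0.5], [0.4, -27.0, -0.5]] tot [ 0.8 -0.  -0.8] [   0.4 -269.5   -8.6]
```

Emit:
send_rows --turn '[[0.2, 0, -0.1], [0.2, 0, -0.1], [0.2, 0, -0.1], [0.2, 0, -0.1], [0, 0, -0.1], [0, 0, -0.1], [0, 0, -0.1], [0, 0, 0]]' --slide '[[0, -34, -1], [0, -34, -1], [0, -34, -1], [0, -34, -1], [0, -34, -1], [0, -34, -1], [0, -34, -1], [0, -24, 0]]' --gripper '[255, 255, 255, 255, 255, 255, 255, 255]'

```text
t: 26.7
tool_pos: [533.1, 123.5, 377.7]
ee_rot: [0.997, 0.083, 0.006, 0.003]
contact_force: [-0.5, -0.3, 0.1]
finger_gap: 0.0
```

```bash
python3 - <<'E'
from h import *
st(); plan(j2w(0,194,105),ori(0),8)
E
```

```text
t 26.7 jig pos [ -3.2 195.  377.7] w [533.1 123.5 377.7] xax [ 1.    -0.003  0.011] zax [ 0.011 -0.008 -1.   ] F [-0.5 -0.3  0.1] gap 0.0 j [ 0.16  0.21 -0.6   1.66  0.13  1.29 -1.87]
turn [0.1, -0.1, -0.0] slides [0.0, -0.1, 34.1] tot [ 0.4 -0.6 -0.2] [  0.3  -1.1 272.7]
```

Emit:
send_rows --turn '[[0.2, -0.2, 0], [0.2, -0.2, 0], [0, -0.2, 0], [0, 0, 0], [0, 0, 0], [0, 0, 0], [0, 0, 0], [0, 0, 0]]' --slide '[[0, 0, 40], [0, 0, 40], [0, 0, 40], [0, 0, 40], [0, 0, 40], [0, 0, 35], [0, 0, 22], [0, 0, 5]]' --gripper '[255, 255, 255, 255, 255, 255, 255, 255]'

```text
t: 27.5
tool_pos: [532.6, 132.1, 111.3]
ee_rot: [0.996, 0.089, 0.003, -0.001]
contact_force: [-0.9, -0.4, -0.7]
finger_gap: 0.002
```

```bash
python3 - <<'E'
from h import *
st(); plan(j2w(0,193,90),ori(0),4)
E
```

```text
t 27.5 jig pos [ -2.2 203.5 111.3] w [532.6 132.1 111.3] xax [1.    0.009 0.007] zax [ 0.007  0.002 -1.   ] F [-0.9 -0.4 -0.7] gap 0.002 j [ 0.06  0.5  -0.52  1.95  0.35  0.78 -2.06]
turn [-0.0, -0.1, 0.1] slides [0.5, 2.6, 5.3] tot [-0.1 -0.4  0.5] [ 2.  10.6 21.3]
```

Emit:
send_rows --turn '[[0, -0.2, 0.3], [0, -0.2, 0.2], [0, 0, 0], [0, 0, 0], [0, 0, 0], [0, 0, 0], [0, 0, 0], [0, 0, 0]]' --slide '[[1, 4, 6], [1, 4, 6], [0, 2, 6], [0, 0, 5], [0, 0, 5], [0, 0, 5], [0, 0, 5], [0, 0, 4]]' --gripper '[255, 255, 255, 255, 255, 255, 255, 255]'

```text
t: 28.3
tool_pos: [539.3, 124.4, 73.3]
ee_rot: [0.996, 0.084, 0.003, -0.002]
contact_force: [-2.3, -0.1, 3.7]
finger_gap: -0.002
```

```bash
python3 - <<'E'
from h import *
st(); f=bot.grab_frame('scene'); P=blob(f,200,300,(440,600,-80,60))[0]; print(len(P), w2j(P.mean(0)) if len(P) else 0)
E
```

```text
t 28.3 jig pos [  3.1 194.8  73.3] w [539.3 124.4  73.3] xax [ 1.    -0.001  0.007] zax [ 0.007  0.003 -1.   ] F [-2.3 -0.1  3.7] gap -0.002 j [ 0.04  0.56 -0.49  1.96  0.39  0.71 -2.08]
313 [ -4.42001012  67.69668925 255.18151631]
```

Contact is made but the arm hasn't tripped; I'll press further and then lift.

Emit:
send_rows --turn '[[0, 0, 0], [0, 0, 0], [0, 0, 0], [0, 0, 0], [0, 0, 0], [0, 0, 0], [0, 0, 0], [0, 0, 0]]' --slide '[[0, 0, 4], [0, 0, 4], [0, 0, 3], [0, 0, 0], [0, 0, 0], [0, 0, 0], [0, 0, -10], [0, 0, -20]]' --gripper '[255, 255, 255, 255, 255, 255, 255, 255]'

```text
t: 29.15
tool_pos: [538.5, 124.2, 90.4]
ee_rot: [0.996, 0.084, 0.002, -0.002]
contact_force: [0.9, -0.3, -0.1]
finger_gap: -0.0
```

```bash
python3 - <<'E'
from h import *
st(); f=bot.grab_frame('scene'); P=blob(f,200,300,(440,600,-80,60))[0]; print(len(P), w2j(P.mean(0)) if len(P) else 0)
E
```

```text
t 29.15 jig pos [  2.2 194.8  90.4] w [538.5 124.2  90.4] xax [ 1.    -0.     0.004] zax [ 0.004  0.003 -1.   ] F [ 0.9 -0.3 -0.1] gap -0.0 j [ 0.06  0.53 -0.5   1.95  0.37  0.74 -2.06]
0 0
```

Tripped. I'll lift away, then check the result.

Emit:
send_rows --turn '[[0, 0, 0], [0, 0, 0], [0, 0, 0], [0, 0, 0], [0, 0, 0], [0, 0, 0], [0, 0, 0], [0, 0, 0]]' --slide '[[0, 0, -20], [0, 0, -30], [0, 0, -30], [0, 0, -30], [0, 0, -20], [0, 0, 0], [0, 0, 0], [0, 0, 0]]' --gripper '[255, 255, 255, 255, 255, 255, 255, 255]'

```text
t: 30.0
tool_pos: [539.1, 123.3, 232.1]
ee_rot: [0.996, 0.084, 0.006, -0.002]
contact_force: [0.3, 1.2, 0.0]
finger_gap: -0.004
```

```bash
python3 - <<'E'
from h import *
st(); f=bot.grab_frame('scene'); X=cloud(f); J=(X-O)@RJ.as_matrix()
for lo,hi in((-70,-20),(20,70)):
    k=(J[...,0]>lo)&(J[...,0]<hi)&(J[...,1]>-70)&(J[...,1]<0)&(J[...,2]>65.5)&(J[...,2]<70); print(np.round(np.percentile(J[k][:,1],[2,50,98]),1),np.median(J[k][:,2]),k.sum())
k=(abs(J[...,0])<75)&(J[...,1]<-60)&(J[...,1]>-140)&(J[...,2]>100)&(J[...,2]<190); P=J[k]; print('handle',P.mean(0)); 
y,z=np.median(P[:,1]),np.median(P[:,2])-5; print('q~',np.arctan2(z-85,75-y)-.134)
hsv=cv2.cvtColor(f['pixels'],cv2.COLOR_RGB2HSV); red=((hsv[...,0]<8)|(hsv[...,0]>172))&(hsv[...,1]>170)&(hsv[...,2]>100)
print('trig z',np.median(blob(f,45,85,(450,620,80,180),red)[0][:,2]))
cv2.imwrite('pics/scene8.png',cv2.resize(f['pixels'][150:350,130:400],None,fx=2.9,fy=2.9)[:,:,::-1])
E
```

```text
t 30.0 jig pos [  2.7 193.8 232.1] w [539.1 123.3 232.1] xax [ 1.    -0.001  0.012] zax [ 0.012  0.002 -1.   ] F [0.3 1.2 0. ] gap -0.004 j [ 0.14  0.35 -0.58  1.84  0.22  1.   -1.94]
[-41.8 -19.9 -12.6] 67.76814288320871 22
[-43.3 -27.6 -12.8] 67.81325514843626 182
handle [ 10.5202784  -91.15541362 138.62386662]
q~ 0.16642263387258988
trig z 65.49667718998796
```

View pics/scene8.png

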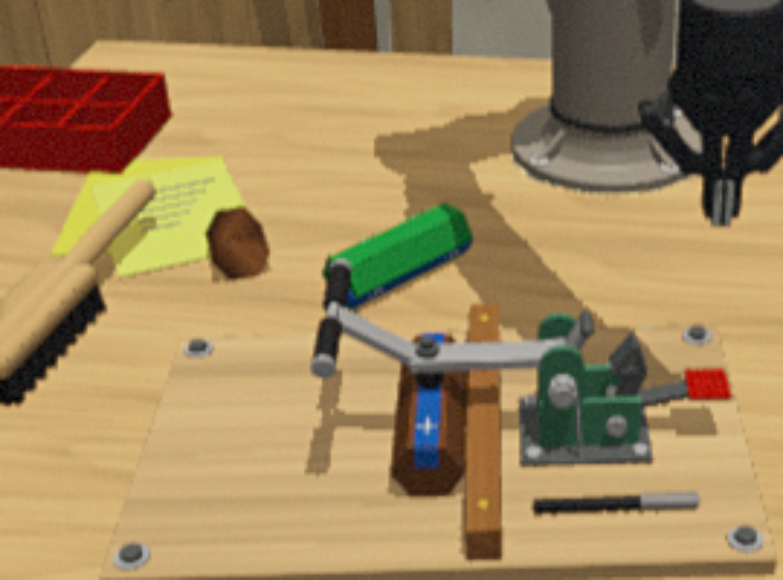

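The pad presses on the taped top at crop (428,370), the arm reads about 0.17, the trigger is back at 66 mm, and the bystanders in view haven't moved. I'm handing in.

```bash
python3 -c "
from h import *
print(bot.finish_job())"
```

```text
the job is handed in; nothing more can be done
None
```

The job is handed in at about 30 s of the allowed 72 s. The interface gives no verdict, so what follows rests on my own checks.

**What I did:**
- I gripped the −x sleeve of the handle and swung the arm to about 1.57 rad. The first push stalled at about 1.44–1.45 rad and needed a firmer one. The arm then settled on its catch at about 1.44 rad and stayed there after I let go.
- I rolled the blank in two 60° grasp, lift and turn steps, which brought the blue tape on top. I laid it against the fence, let go, and pressed the trigger with shut fingers. The first press made contact without tripping the arm; pressing further released it.

**Last checks:**
- **Blank:** it lies flat with its top at about 68 mm, tape up, centre near jig x 0, y −28 mm (target −29).
- **Alignment:** before clamping, the top camera put the blank about 1° off the fence line and the scene camera 0.2°. Both are inside the 0.06 rad limit.
- **Arm and trigger:** the arm reads about 0.17 rad, the value for a seated blank, and the trigger is back up at 66 mm. The gripper hangs clear.
- **Bystanders:** the brush, offcut and pen look unmoved in the last picture. The drill and bit case were outside it, but I never moved near them.

**Where checks disagreed or were missing:**
- The two cameras differ by about 5 mm along the fence, well inside the 30 mm allowance.
- After clamping, the −x half of the blank was mostly hidden by the arm (22 depth points), so I relied on the +x half and the picture.
- I did not measure the pad force directly; I inferred it from the arm angle.

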